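# Park the handpiece, then shut the bench suction

### The arm

A 6-joint arm with a two-finger parallel gripper is mounted at the origin on the work surface; the furniture and walls round the work are solid. World frame = base frame: x ahead of the robot, y to its left, z up, the work surface at z = 0. Lengths are in m, angles in rad, forces in N, time in s.
With the tool pointing down it reaches from about 0.35 to 1 m from the base axis. Payload 7.1 kg.
Tool frame: the origin (TCP) lies between the finger pads; the fingertips stand 22 mm ahead of it and the grasp point (between the pads) lies 3 mm ahead of it; x points along the fingers, y is the direction in which the jaws open and shut, and the axes are right-handed (so a half turn about x gives the same grasp; the last joint's range is limited). The gripper opens to 85 mm and grips with 20 to 120 N. Pads are 22 mm wide; open, the fingers measure 114 mm over their backs; the gripper's body (76 mm by 85 mm) begins 54 mm behind the grasp point. The pads swing forward as they close: fully open they stand 13 mm farther back than shut.
Start: joints at [-1.178, 0.423, 1.63, -0, 1.089, -0.019], TCP at [0.25, -0.573, 0.253] pointing down, gripper open.
Joint ranges: [-3, 3], [-0.9, 2.11], [0.09, 2.58], [-1.31, 4.45], [0.11, 2.69], [-2.54, 2.54]. Speed limits (rad/s): [2.39, 2.39, 3.01, 3.14, 3.14, 3.14].

### API

Orientations are given as a rotation vector (axis times angle).
In Python, from rig import manip gives the robot as it stands. The module is installed in compiled form; this text tells all that it offers. Calls block until the motion is done:
- manip.move_to(position, orientation): joint-space move of the TCP to a pose.
- manip.servo_line(position, orientation=None, rate=0.15): straight line of the TCP; orientation=None keeps the orientation; rate is the mean speed in m/s.
- manip.set_joints(angles): joint-space move.
- manip.command_gripper(opening, f_grip=None): finger opening in m; f_grip is the grip in N (None keeps the last); returns when the fingers have stopped.
- manip.hold(seconds).
- manip.solve_ik(position, orientation): joint angles nearest the present ones, or None.
- manip.camera(name): name is "side" or "top" or "wrist"; returns a dict with "image" (400x640x3 uint8, red, green, blue), "fx", "fy", "cx", "cy" (pixels), "cam_to_world" (4x4, takes a point from camera to world coordinates); the wrist camera has in their place "mount" (4x4, takes a point from camera to tool coordinates, whose origin is the TCP and whose axes are the tool frame's). Camera axes: x right, y down, z forward; pixel columns grow to the right and rows downward; lengths in m; the calibration is good to about 2 mm. A picture is of the moment at which its call begins: read the wrist's pose just before it. There is no depth.
A pose or a line that the arm cannot do raises manip.IKError and nothing moves.
- manip.sign_off(): hands the job in, once; it reports no verdict.
Readings, each from a call of its own:
- manip.get_time(): time.
- manip.get_joint_positions(): joint angles.
- manip.get_joint_vel(): joint speeds.
- manip.get_tau(): joint torques, N m.
- manip.get_position(): TCP position.
- manip.get_ee_rot(): TCP orientation.
- manip.get_contact_force(): force on the tool from outside, world axes, zero at the start.
- manip.get_torque(): the same for the moment, N m.
- manip.get_width(): finger opening in m.
Only numpy, scipy, OpenCV 4.12 (cv2) and the standard library are available. Lean on these libraries where they do the work, as an engineer would, in place of code of your own. Each camera call takes 0.05 s, during which the arm holds its last target.

### The job

The grinding is done: park the lab handpiece in its rest, tip pointing up the slope, by pressing it down into the two spring clips until it snaps fully home in both. Keep the suction open until the handpiece is parked; then lift the suction lever out of its notch, carry it across to the shut notch at the other end of the quadrant (the right-hand end as seen from the robot) and leave it dropped fully into that notch. Do not knock the plaster cast or the bur block about.

Things in the scene. Friction and masses are not known exactly. Their poses are not given: they have to be found in the camera images.
- handpiece_mid (a point): Barrel centre, on the axis, of the loose handpiece (179 mm, 0.12 kg): bare aluminium cylinder, 20 mm diameter, 116 mm long, dark rings round its middle; steel nose with small bur at one end; at the other a dark hexagonal collar (56 to 64 mm from this point, 23 mm over corners) and black cap. x points along the axis to the bur tip. It starts lying on the bench, this point 10 mm up, z up.
- handpiece_tip (a point): Tip of the bur, on the handpiece's axis, 104 mm from handpiece_mid.
- handpiece_rest: Grey wedge fixed to the bench, 90 mm wide, 140 deep, 102 high, its front sloping at 35 degrees towards the robot, with two spring clips in line up the slope. Origin: centre of its underside; x level, away from its sloping front; y to the left; z up.
- cradle_seat (a point): Where handpiece_mid belongs when parked (up to 12 mm up or down the slope is fine). Axes: x up the slope, away from the robot, 35 degrees above level, the way the bur tip must point; y level, left; z square out of the slope (leans 35 degrees from vertical towards the robot). 32 mm out from the sloping face. The clips are 36 mm up and down the slope from here; between them nothing rises above 4 mm.
- clip_mouth (a point): Centre of the clips' mouth, 18 mm out (z) from cradle_seat, same axes. Each clip is two sprung steel fingers, 12 mm wide along the slope, beside the barrel; mouth 33 mm wide, narrowing to a 14 mm throat 8 mm out from cradle_seat. Pressed along -z with the axis along the slope, the barrel meets the throat with its axis about 16 mm out, snaps through at 8 to 15 N in all, and stops on rubber saddles.
- suction_head: White suction housing fixed to the bench, 160 mm wide, 160 deep (foot 180 square), 131 high, dark grille low at the front, front sloping at 35 degrees towards the robot with the damper lever and its steel notch comb on it. Origin: centre of its underside; x level, away from its sloping front; y left; z up.
- damper_pivot (a point): Crossing of the lever's two axes, near the top of the suction head's slope, 19 mm out from it. Axes (fixed): x up the slope, y level to the left, z square out of the slope (leans 35 degrees from vertical towards the robot). The lever runs from here down the slope, over a comb 78 mm away with three notches 28 degrees apart: open (left), half (straight down the slope), shut (right).
- shut_notch (a point): Floor of the shut notch, at the comb's right-hand end; axes as damper_pivot. Notches are 14 mm deep and 15 mm wide for the lever's 10 mm square bar; the end teeth stand 6 mm above those between. Black dots on the face mark the notches: large by open, middling by half, small by shut.
- lever_grip (a point): Centre of the lever's black round grip, 20 mm diameter, 58 mm long, along the lever. In the lever's frame it is 132 mm from damper_pivot along the lever and 15 mm further out. Axes turn with the lever: x from the grip back to the pivot, y across the lever, z out from the slope. Its centre is 34 mm out from the slope's plane when down, clear of the comb by 21 mm.
- damper_swing (a joint): Swing of the lever about damper_pivot's z, rad: 0 open notch (left, grip towards damper_pivot's +y), 0.489 half, 0.977 shut notch (right); play in a notch about 0.03 either way. Light friction: it stays where it is left.
- damper_lift (a joint): Lift of the lever about its cross pin at damper_pivot (y across the lever), rad: 0 fully down in a notch, up to 0.55. Above 0.20 (grip raised 27 mm out from the slope) it clears the teeth. Let go, it falls back (2 to 4 N at the grip); resting on a tooth it reads about 0.18.
- cast_mid (a point): Middle of a loose white plaster dental cast, 51 x 58 x 31 mm, standing on the bench behind the work; not to be knocked about.
- burs_mid (a point): Middle of a loose cream bur block with upright burs, 26 x 52 x 44 mm, standing on the bench left of the work; not to be knocked about.
Things that resemble listed ones, but are neither listed nor needed, are in the scene too. Several things look just like the part that bears handpiece_mid: the one meant starts farthest from the robot's base.

How it is judged:
On the way, in this order (a step that is already met when the one before it is completed fails the run):
1. the handpiece is snapped home in both clips, tip up the slope, while the lever is still in the open notch (x of handpiece_mid in the frame of cradle_seat between -0.012 and 0.012 m and y of handpiece_mid in the frame of cradle_seat between -0.004 and 0.004 m and z of handpiece_mid in the frame of cradle_seat between -0.004 and 0.004 m and angle between the x axis of handpiece_mid and the x axis of cradle_seat, either way round below 0.08 rad and x of handpiece_tip in the frame of cradle_seat above 0.05 m and value of joint damper_swing below 0.08 rad and value of joint damper_lift below 0.06 rad), for 0.2 s.
2. the lever has dropped into the shut notch (value of joint damper_swing above 0.92 rad and value of joint damper_lift below 0.06 rad), for 0.2 s.
At the end, for the whole second after the job is handed in: The handpiece lies in both clips: its barrel centre within 12 mm along the slope, 4 mm across and 4 mm in height of cradle_seat, its axis within 0.08 rad of the slope line, tip up the slope; the lever is down in the shut notch: damper_swing above 0.92 and damper_lift below 0.06 (all of step 2 and x of handpiece_mid in the frame of cradle_seat between -0.012 and 0.012 m and y of handpiece_mid in the frame of cradle_seat between -0.004 and 0.004 m and z of handpiece_mid in the frame of cradle_seat between -0.004 and 0.004 m and angle between the x axis of handpiece_mid and the x axis of cradle_seat, either way round below 0.08 rad and x of handpiece_tip in the frame of cradle_seat above 0.05 m); the robot touches nothing.
It fails at once if the lever leaves the open notch before the handpiece is parked (value of joint damper_swing above 0.1 rad and distance between handpiece_mid and cradle_seat above 0.03 m).
It fails at once if the plaster cast is moved more than 15 mm (distance of cast_mid from where it was at the start of the episode above 0.015 m).
It fails at once if the bur block is moved more than 15 mm (distance of burs_mid from where it was at the start of the episode above 0.015 m).
It also fails if it takes over 56 s, if anything falls off the work surface, if the arm or the gripper's body presses on something with over 40 N, if the wrist force passes 120 N, or if a joint passes its speed limit or range.

## Working session

There is one attempt and no reset: what is moved stays moved. The work goes in short steps, each a Python script; the robot and the scene stay as the last script left them, time stands still between calls to the robot, and variables do not carry over. Pictures are saved under pics/ and viewed, and the job is handed in when it is done.

```bash
mkdir -p pics; python3 - <<'E'
from rig import manip
import cv2,json,numpy as np
for n in ["side","top","wrist"]:
    p=manip.get_position();r=manip.get_ee_rot()
    c=manip.camera(n); cv2.imwrite(f"pics/{n}0.png",c["image"][:,:,::-1])
    print(n,c["fx"],c["fy"],c["cx"],c["cy"]);print(np.round(c.get("cam_to_world",c.get("mount")),4).tolist(),p,r)
print(manip.get_time())
E
```

```text
side 502.8958109414601 502.8958109414601 314.0114260048683 196.25421107958022
[[-0.3707, -0.6543, 0.6592, -0.5128], [-0.9286, 0.2752, -0.2491, 0.3617], [-0.0184, -0.7044, -0.7095, 1.2668], [0.0, 0.0, 0.0, 1.0]] [ 0.25001224 -0.57227009  0.25252868] [ 1.99493432  0.41831358 -1.99550225]
top 381.0350672546205 381.0350672546205 320.19376007991673 195.08436925956929
[[0.0057, -0.9906, 0.1366, 0.403], [-0.9993, -0.0107, -0.0366, -0.0117], [0.0377, -0.1363, -0.9899, 1.1144], [0.0, 0.0, 0.0, 1.0]] [ 0.25002164 -0.57226217  0.25255434] [ 1.99495267  0.41826494 -1.99550267]
wrist 338.3097556975874 338.3097556975874 321.1133045246079 205.38647993307168
[[0.0006, -0.2948, 0.9556, -0.1214], [1.0, 0.0004, -0.0005, -0.0002], [-0.0003, 0.9556, 0.2948, -0.0749], [0.0, 0.0, 0.0, 1.0]] [ 0.24997063 -0.57230247  0.25262566] [ 1.99497665  0.41806694 -1.99548412]
0.15
```

View pics/side0.png

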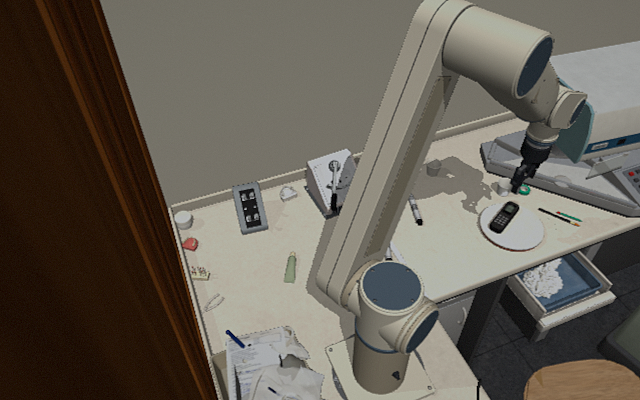

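View pics/top0.png

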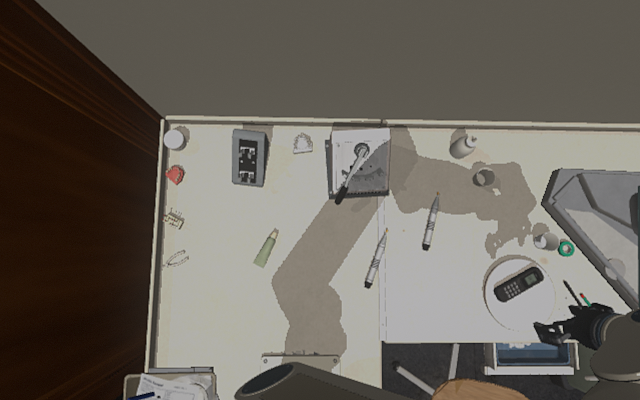

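View pics/wrist0.png

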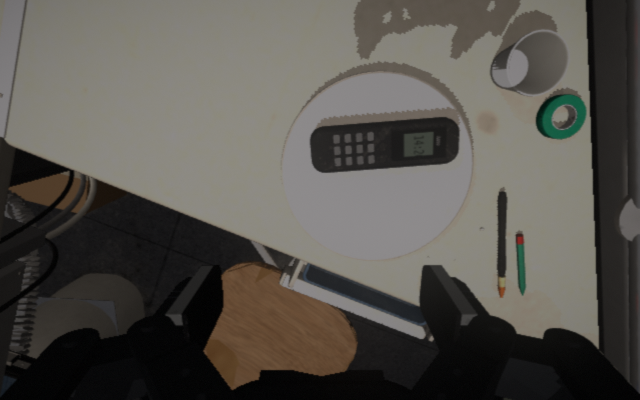

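```bash
cat > h.py <<'E'
from rig import manip
import cv2,numpy as np
from scipy.spatial.transform import Rotation as R
def ray(c,u,v):
    M=c["cam_to_world"]; d=M[:3,:3]@np.array([(u-c["cx"])/c["fx"],(v-c["cy"])/c["fy"],1]); return M[:3,3],d
def onz(c,u,v,z):
    o,d=ray(c,u,v); return o+d*(z-o[2])/d[2]
def proj(c,P):
    M=np.linalg.inv(c["cam_to_world"]); p=np.atleast_2d(P)@M[:3,:3].T+M[:3,3]
    return np.c_[c["fx"]*p[:,0]/p[:,2]+c["cx"],c["fy"]*p[:,1]/p[:,2]+c["cy"]]
def Tool(p,rv):
    T=np.eye(4);T[:3,:3]=R.from_rotvec(rv).as_matrix();T[:3,3]=p;return T
def wcam(name):
    p=manip.get_position();r=manip.get_ee_rot();c=manip.camera("wrist")
    c["cam_to_world"]=Tool(p,r)@c["mount"]; cv2.imwrite(f"pics/{name}.png",c["image"][:,:,::-1])
    np.savez(f"{name}.npz",**c); return c
def fcam(n,name):
    c=manip.camera(n); cv2.imwrite(f"pics/{name}.png",c["image"][:,:,::-1]); np.savez(f"{name}.npz",**c); return c
def load(name): return dict(np.load(f"{name}.npz"))
def tri(obs):  # [(c,u,v)...]
    A=np.zeros((3,3));b=np.zeros(3)
    for c,u,v in obs:
        o,d=ray(c,u,v);d=d/np.linalg.norm(d);P=np.eye(3)-np.outer(d,d);A+=P;b+=P@o
    x=np.linalg.solve(A,b); return x,[np.linalg.norm(np.cross(x-ray(c,u,v)[0],ray(c,u,v)[1]/np.linalg.norm(ray(c,u,v)[1]))) for c,u,v in obs]
E
python3 - <<'E'
from h import *
t=fcam("top","top1");s=fcam("side","side1")
cv2.imwrite("pics/top1b.png",cv2.resize(cv2.imread("pics/top1.png")[120:290,340:480],None,fx=4,fy=3.5*4/3.5,interpolation=2)[:600])
cv2.imwrite("pics/top1c.png",cv2.resize(cv2.imread("pics/top1.png")[115:215,215:415],None,fx=4,fy=4,interpolation=2))
for n,u,v,z in [("A",376,257,.01),("B",431,222,.01),("tube",267,248,.01),("rest",250,157,.08),("suc",358,160,.1),("cast",302,143,.03),("bur",174,219,.04)]: print(n,onz(t,u,v,z))
E
```

```text
A [ 0.37719776 -0.21433468  0.01      ]
B [ 0.47928847 -0.37804424  0.01      ]
tube [0.4011101  0.09874634 0.01      ]
rest [0.64978931 0.14459375 0.08      ]
suc [ 0.64094991 -0.15208526  0.1       ]
cast [0.70583621 0.0023338  0.03      ]
bur [0.47966164 0.35542093 0.04      ]
```

View pics/top1b.png

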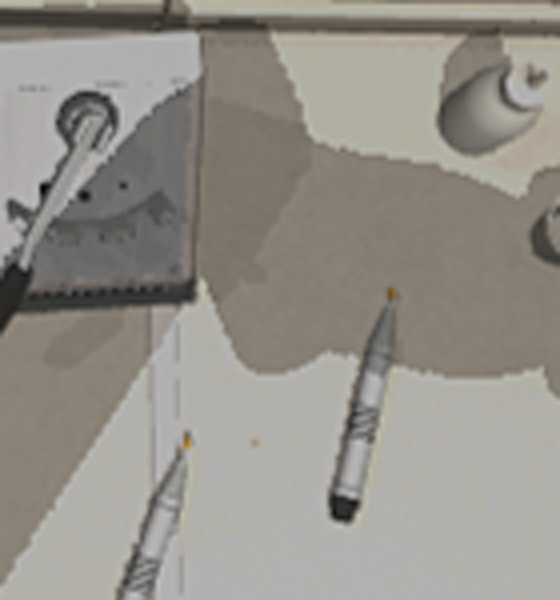

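View pics/top1c.png

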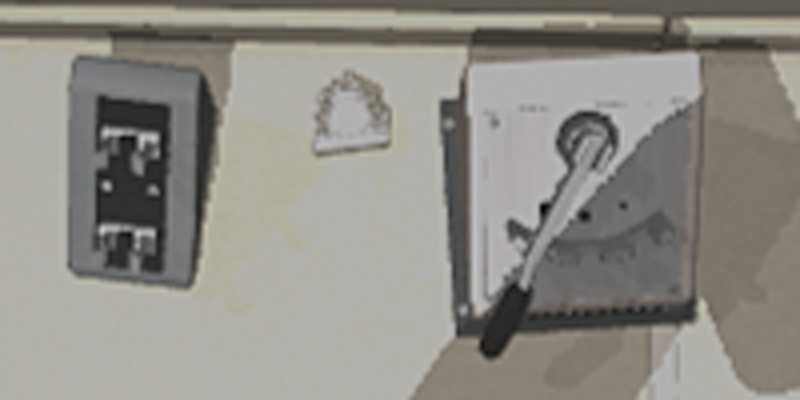

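Candidates in the top view that look like the handpiece: A at (376,257), 0.43 m from the base, and B at (431,222), 0.61 m from the base. The thing at (267,248) is a green tube. B fits, since it is the farthest. The rest is at (250,157), the suction head at (358,160), the cast at (302,143) and the burs at (174,220). Next I'll look at B with the wrist camera.

```bash
python3 - <<'E'
from h import *
t=load("top1")
tip=onz(t,437.8,193,.01);cap=onz(t,425.8,247.5,.01);print(tip,cap,np.linalg.norm(tip-cap))
d=tip-cap;d[2]=0;d/=np.linalg.norm(d)
x=np.array([0,0,-1.])
best=None
for s in (1,-1):
    z=s*d;y=np.cross(z,x);rv=R.from_matrix(np.c_[x,y,z]).as_rotvec()
    mid=tip-.104*d
    for h in (.2,.026): print(s,rv,manip.solve_ik([mid[0],mid[1],h],rv))
# present tool z
print(R.from_rotvec(manip.get_ee_rot()).as_matrix()[:,2],mid)
# placement feasibility
a=np.radians(35)
for s in (1,-1):
    z=s*np.array([np.cos(a),0,np.sin(a)]);x=np.array([np.sin(a),0,-np.cos(a)]);y=np.cross(z,x)
    print(s,manip.solve_ik([.62,.145,.15],R.from_matrix(np.c_[x,y,z]).as_rotvec()))
    print(s,manip.solve_ik([.55,-.1,.15],R.from_matrix(np.c_[x,y,z]).as_rotvec()))
E
```

```text
[ 0.56543928 -0.40140707  0.01      ] [ 0.40512353 -0.3602161   0.01      ] 0.16552291207323422
1 [ 0.19743078  1.56176446 -0.19743078] [-6.99570286e-01  4.48039239e-01  1.73166683e+00 -4.44089210e-16
  9.61886581e-01 -2.01887023e+00]
1 [ 0.19743078  1.56176446 -0.19743078] [-6.99570286e-01  7.11242714e-01  1.78491783e+00 -4.44089210e-16
  6.45432108e-01 -2.01887023e+00]
-1 [-2.08753591  0.26389629  2.08753591] [-6.99570286e-01  4.48039239e-01  1.73166683e+00  4.44089210e-16
  9.61886581e-01  1.12272242e+00]
-1 [-2.08753591  0.26389629  2.08753591] [-6.99570286e-01  7.11242714e-01  1.78491783e+00  4.44089210e-16
  6.45432108e-01  1.12272242e+00]
[-9.16400163e-01 -4.00263340e-01 -2.41862490e-05] [ 0.464711  -0.3755263  0.01     ]
1 [ 0.28069924  0.47101333  2.03243439 -1.29303134  0.16599084 -0.04951474]
1 None
-1 None
-1 [-0.28058281  0.39271729  2.19990032  1.8335203   0.1652269  -0.49800705]
```

```bash
python3 - <<'E'
from h import *
rv=R.from_matrix(np.c_[[0,0,-1.],[0,1.,0],[1.,0,0]]).as_rotvec()
print(np.linalg.det(R.from_rotvec(rv).as_matrix()))
for i,p in enumerate([[.52,-.17,.33],[.52,.0,.33],[.52,.16,.33]]):
    try: manip.move_to(p,rv)
    except Exception as e: print(p,repr(e)); continue
    manip.hold(.15)
    wcam(f"w{i+1}"); print(manip.get_position(),manip.get_time(),manip.get_joint_positions())
    if i==1: fcam("side","side2");fcam("top","top2")
E
```

```text
1.0
[ 0.51982734 -0.17057868  0.32983333] 2.2333 [-3.38816796e-01  2.25385927e-01  1.72681974e+00 -2.04890315e-05
  1.18967707e+00 -1.90825799e+00]
[ 0.52020694 -0.00146615  0.32996501] 3.15 [-2.55572231e-02  1.81775468e-01  1.78194384e+00 -2.79653077e-04
  1.17785225e+00 -1.59412647e+00]
[0.52022788 0.15875957 0.33003664] 4.1333 [ 2.74399920e-01  2.19939963e-01  1.73339111e+00 -1.76803801e-04
  1.18823111e+00 -1.29448243e+00]
```

View pics/w1.png

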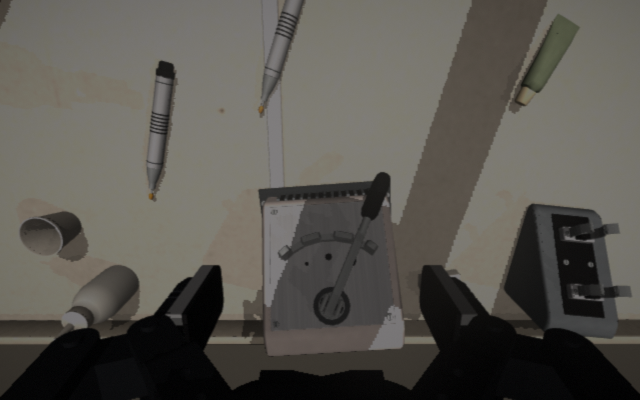

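View pics/w2.png

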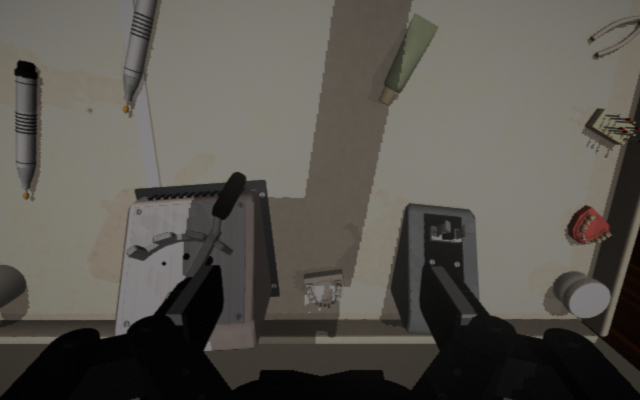

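View pics/w3.png

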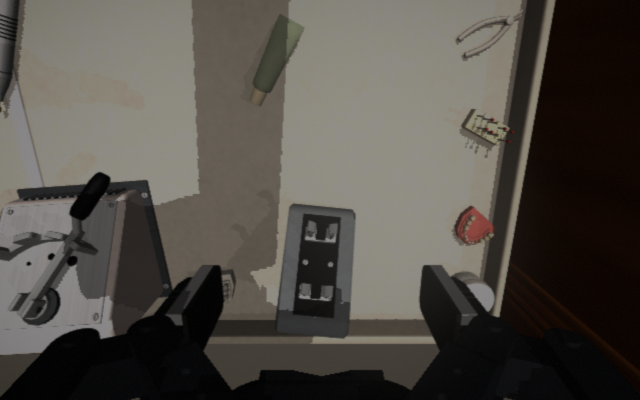

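View pics/side2.png

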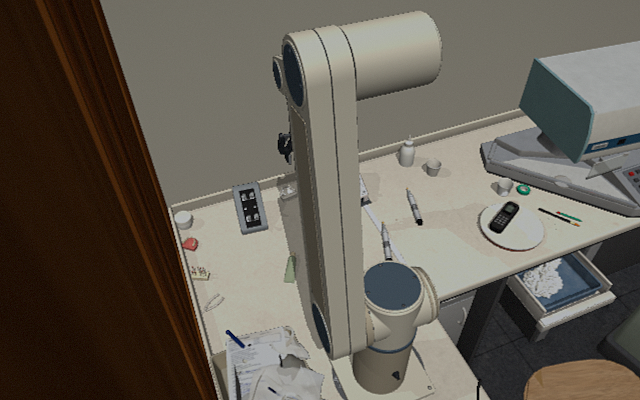

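```bash
python3 - <<'E'
import cv2,numpy as np
def crop(n,x0,y0,w,h,f,o):
    im=cv2.imread(f"pics/{n}.png")[y0:y0+h,x0:x0+w]
    im=cv2.resize(im,None,fx=f,fy=f,interpolation=cv2.INTER_CUBIC)
    im=np.clip(im.astype(float)*1.5,0,255).astype(np.uint8)
    for i in range(0,w,10): cv2.line(im,(int(i*f),0),(int(i*f),6 if i%50 else 14),(0,255,255),1)
    for i in range(0,h,10): cv2.line(im,(0,int(i*f)),(6 if i%50 else 14,int(i*f)),(0,255,255),1)
    cv2.imwrite(f"pics/{o}.png",im)
crop("w3",260,190,120,160,3.7,"c3r")
crop("w1",490,190,150,150,4,"c1r")
crop("w1",130,40,60,180,3.3,"c1h")
crop("w2",380,190,120,160,3.7,"c2r")
crop("w1",250,160,160,200,3,"c1s")
crop("w2",110,160,180,200,3,"c2s")
E
```

```text
(no output)
```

View pics/c3r.png

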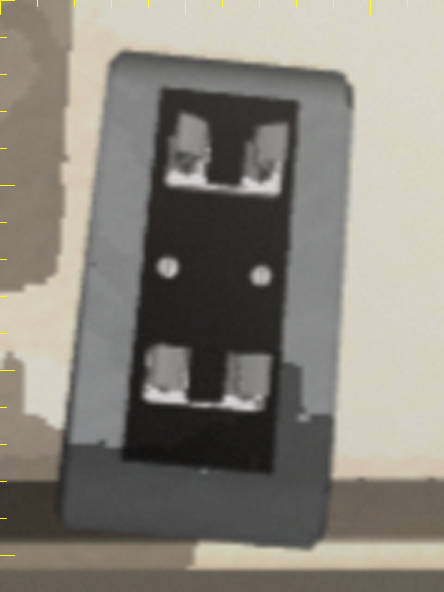

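View pics/c1r.png

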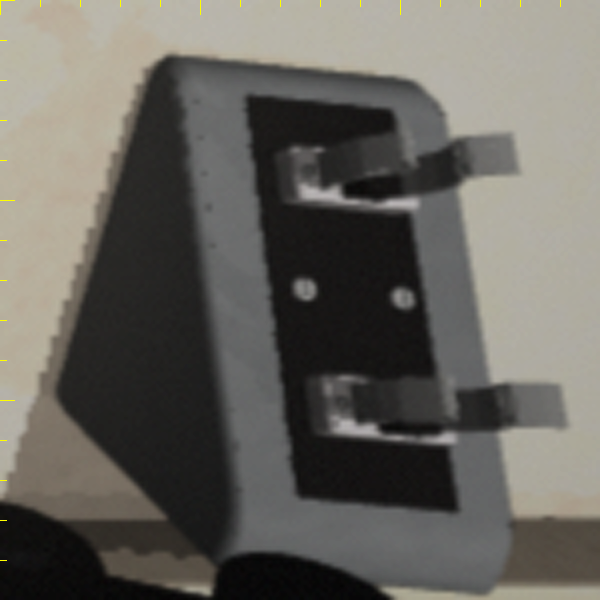

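View pics/c1h.png

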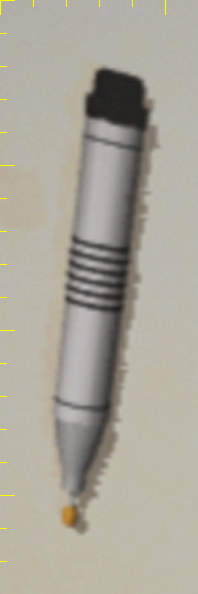

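View pics/c1s.png

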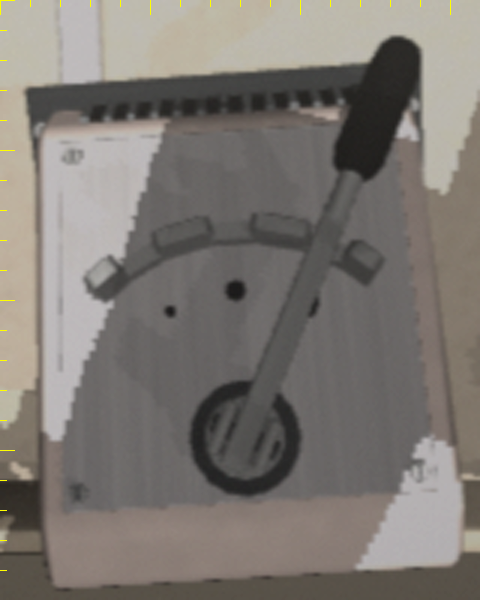

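View pics/c2s.png

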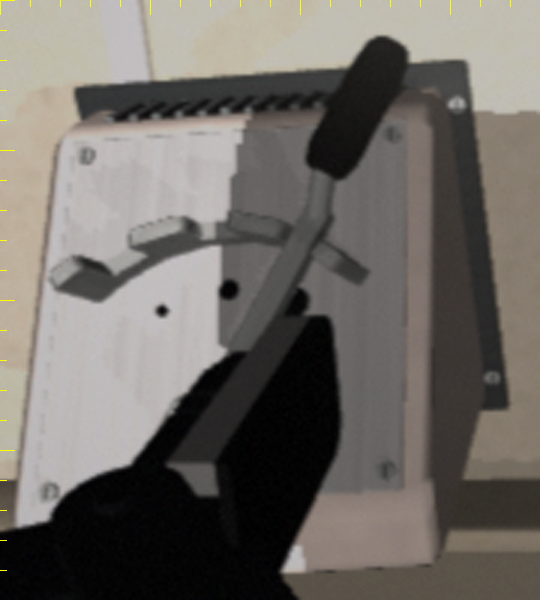

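View pics/c2r.png

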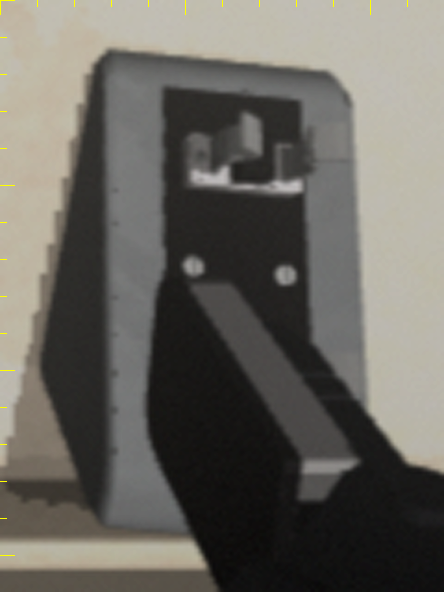

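B (w1 tip (152,198), cap (165,62)) shows the bare aluminium barrel, dark middle rings, hex collar and black cap. It matches the description and is the farthest from the base. Next I'll triangulate the features.

```bash
python3 - <<'E'
from h import *
w1,w2,w3,t,s=[load(n) for n in("w1","w2","w3","top1","side2")]
def T(n,*o):
    x,e=tri(o);print(n,np.round(x,4),np.round(np.array(e)*1e3,1));return x
g=lambda u,v,f,x0,y0:(u/f+x0,v/f+y0)
r1=lambda u,v:(w1,*g(u,v,4,490,190)); r2=lambda u,v:(w2,*g(u,v,3.7,380,190)); r3=lambda u,v:(w3,*g(u,v,3.7,260,190))
a=T("scrL",r1(305,289),r2(194,266),r3(168,267));b=T("scrR",r1(403,297),r2(286,275),r3(261,275))
T("panel tl",r1(247,97),r3(162,89));T("panel tr",r1(392,110),r3(298,102));T("panel bl",r1(298,497),r3(124,460));T("panel br",r1(457,511),r3(272,472))
T("c1 rend",r1(418,208),r3(281,194),r2(302,193));T("c2 rend",r1(455,441),r3(268,409))
T("c1 lend",r1(297,202),r3(166,184),r2(188,183));T("c2 lend",r1(322,432),r3(142,401))
T("foot l",r1(168,56),r3(116,52),r2(107,50));T("foot r",r1(415,82),r3(345,74))
s1=lambda u,v:(w1,*g(u,v,3,250,160)); s2=lambda u,v:(w2,*g(u,v,3,110,160))
for n,p,q in [("half",(235,290),(229,290)),("small",(170,311),(162,310)),("scr1",(72,156),(87,156)),("scr3",(420,470),(388,470)),("scr4",(78,491),(50,491)),("grip",(378,108),(357,108)),("gripend",(402,38),(384,38)),("toothR",(103,272),(82,272))]:
    T(n,s1(*p),s2(*q))
print("grip3")
T("tip",(w1,152,197),(w2,26.5,196),(t,437.8,193));T("cap",(w1,165.5,62),(w2,27,62))
h=lambda u,v:(w1,*g(u,v,3.3,130,40))
for n,u,v in [("rings",97,275),("tip",69,517),("capend",120,70),("collar",117,108)]: print(n,onz(w1,*h(u,v)[1:],.010),h(u,v)[1:])
E
```

```text
scrL [0.6389 0.139  0.0641] [0.1 0.1 0. ]
scrR [0.642  0.1708 0.0641] [0.1 0.2 0.1]
panel tl [0.588  0.1359 0.0253] [0.1 0.1]
panel tr [0.5926 0.1847 0.0257] [0. 0.]
panel bl [0.6921 0.1252 0.0972] [0. 0.]
panel br [0.6963 0.1738 0.0981] [0.1 0.1]
c1 rend [0.6164 0.1777 0.0533] [0.4 0.2 0.2]
c2 rend [0.6757 0.1725 0.0928] [0.2 0.2]
c1 lend [0.613  0.1381 0.0536] [0.7 0.3 0.4]
c2 lend [0.6724 0.1312 0.093 ] [0.2 0.2]
foot l [0.5789 0.1183 0.0083] [0.2 0.2 0.4]
foot r [0.5874 0.2029 0.0105] [0.4 0.4]
half [ 0.6212 -0.162   0.0842] [0.1 0.1]
small [ 0.6281 -0.1877  0.0884] [0.1 0.1]
scr1 [ 0.5768 -0.2295  0.0488] [0.1 0.1]
scr3 [ 0.6755 -0.0933  0.1252] [0.1 0.1]
scr4 [ 0.6849 -0.2217  0.1246] [0.1 0.1]
grip [ 0.5486 -0.1073  0.0762] [0.1 0.1]
gripend [ 0.5235 -0.0976  0.0656] [0.1 0.1]
toothR [ 0.6086 -0.2128  0.0947] [0.1 0.1]
grip3
tip [ 0.5668 -0.4006  0.0095] [1.6 0.1 1.6]
cap [ 0.3983 -0.3602  0.005 ] [0. 0.]
rings [ 0.47083081 -0.37565029  0.01      ] (159.3939393939394, 123.33333333333334)
tip [ 0.56743452 -0.40082051  0.01      ] (150.9090909090909, 196.66666666666669)
capend [ 0.39790153 -0.35691131  0.01      ] (166.36363636363637, 61.21212121212122)
collar [ 0.41086595 -0.35977632  0.01      ] (165.45454545454544, 72.72727272727272)
```

```bash
python3 - <<'E'
from h import *
w1,w2,w3=[load(n) for n in("w1","w2","w3")]
def crop(n,x0,y0,w,h,f,o):
    im=cv2.imread(f"pics/{n}.png")[y0:y0+h,x0:x0+w]
    im=cv2.resize(im,None,fx=f,fy=f,interpolation=cv2.INTER_CUBIC)
    return np.clip(im.astype(float)*1.6,0,255).astype(np.uint8)
a=crop("w1",555,218,80,45,6,0);b=crop("w2",425,215,60,35,6,0);c=crop("w3",300,212,45,35,6,0);d=crop("w1",560,275,80,35,6,0)
H=np.zeros((600,800,3),np.uint8)
H[:270,:480]=a;H[:210,480+0:800]=b[:, :320];H[280:490,:270]=c;H[280:490,300:780]=d
cv2.imwrite("pics/clips.png",H)
g=lambda u,v,f,x0,y0:(u/f+x0,v/f+y0)
r1=lambda u,v:(w1,*g(u,v,4,490,190)); r2=lambda u,v:(w2,*g(u,v,3.7,380,190)); r3=lambda u,v:(w3,*g(u,v,3.7,260,190))
for o in [(r1(513,133),r2(350,122),r3(289,124)),(r1(513,133),r2(350,122)),(r1(520,174),r2(350,158)),(r1(517,154),r2(350,140))]:
    print(tri(o))
E
```

```text
(array([0.58186936, 0.17889175, 0.07742262]), [np.float64(9.362835955657584e-05), np.float64(0.0001381397327809632), np.float64(0.00019743775880505136)])
(array([0.58189982, 0.17913855, 0.07705812]), [np.float64(1.617921416715525e-05), np.float64(1.6179214167173e-05)])
(array([0.59137328, 0.17699135, 0.08491134]), [np.float64(0.0003179143560242782), np.float64(0.00031791435602422354)])
(array([0.58661475, 0.17790814, 0.08134225]), [np.float64(0.00024080011316968375), np.float64(0.00024080011316966266)])
```

View pics/clips.png

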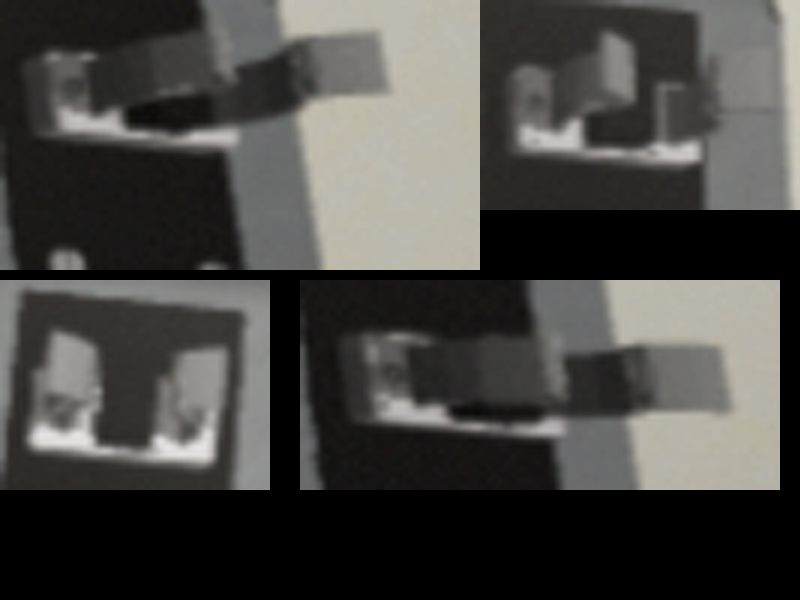

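```bash
cat >> h.py <<'E'
def frame(yaw):
    a=np.radians(35);c,s=np.cos(yaw),np.sin(yaw)
    return np.c_[[np.cos(a)*c,np.cos(a)*s,np.sin(a)],[-s,c,0],[-np.sin(a)*c,-np.sin(a)*s,np.cos(a)]]
F=frame(-.101); seat=np.array([.6244,.1568,.0873])
S=frame(.0725); piv=np.array([.6558,-.1595,.1317])
G=.017
def toolR(ax,up,tilt):   # part axis ax, outward up; tool x leans from -up toward -ax
    x=-np.cos(tilt)*up-np.sin(tilt)*ax; y=np.cross(ax,-up); 
    z=np.cross(x,y); return np.c_[x,y,z]
def tcp(p,M): return p-G*M[:,0]
rv=lambda M:R.from_matrix(M).as_rotvec()
hang=-.2545; hd=np.array([np.cos(hang),np.sin(hang),0]); hmid=np.array([.4682,-.3748,.010])
def lever(sw,lift):
    th=sw-0.489
    # dir from pivot down lever in S axes
    d0=np.array([-np.cos(th),-np.sin(th),0]); up=np.array([0,0,1.])
    d=np.cos(lift)*d0+np.sin(lift)*up; n=np.cos(lift)*up-np.sin(lift)*d0
    return piv+S@(.132*d+.015*n), S@(-d), S@n   # grip centre, x axis, z axis
E
python3 - <<'E'
from h import *
for tl in (0,5,10,15,20):
    M=toolR(hd,np.array([0,0,1.]),np.radians(tl)); print(tl,np.linalg.det(M),np.round(manip.solve_ik(tcp(hmid,M),rv(M)),2))
    M=toolR(F[:,0],F[:,2],np.radians(tl))
    for o in (.1,.05,.016,-.003):
        q=manip.solve_ik(tcp(seat+o*F[:,2],M),rv(M)); print("  ",o,None if q is None else np.round(q,2))
    for sw,l in ((0,0),(0,.3),(.489,.3),(.977,.3),(.977,0)):
        g,x,z=lever(sw,l);M=toolR(x,z,np.radians(tl)); q=manip.solve_ik(tcp(g,M),rv(M)); print("  L",sw,l,None if q is None else np.round(q,2))
w1=load("w1");g,_,_=lever(0,0);print(g,proj(w1,[piv,g,seat]))
E
```

```text
0 1.0 [-0.69  0.71  1.78 -0.    0.65 -2.01]
   0.1 [ 0.4   0.36  2.12 -1.18  0.3   0.01]
   0.05 None
   0.016 None
   -0.003 None
  L 0 0 None
  L 0 0.3 [-0.37  0.43  2.06  0.63  0.47 -2.11]
  L 0.489 0.3 [-0.41  0.44  2.06  0.38  0.39 -2.38]
  L 0.977 0.3 None
  L 0.977 0 [-0.58  0.57  2.1   1.66  0.36  2.  ]
5 1.0 [-0.68  0.74  1.72 -0.05  0.76 -1.95]
   0.1 [ 0.37  0.35  2.07 -0.77  0.34 -0.41]
   0.05 [ 0.35  0.46  2.03 -0.92  0.28 -0.28]
   0.016 [ 0.33  0.53  2.   -1.03  0.25 -0.17]
   -0.003 [ 0.32  0.57  1.98 -1.1   0.23 -0.11]
  L 0 0 None
  L 0 0.3 [-0.38  0.45  2.01  0.52  0.58 -2.  ]
  L 0.489 0.3 [-0.38  0.45  2.01  0.21  0.49 -2.2 ]
  L 0.977 0.3 [-0.39  0.45  2.   -0.12  0.38 -2.37]
  L 0.977 0 [-0.54  0.55  2.08  1.42  0.26  2.27]
10 0.9999999999999999 [-0.66  0.76  1.67 -0.09  0.87 -1.91]
   0.1 [ 0.35  0.35  2.02 -0.48  0.41 -0.71]
   0.05 [ 0.33  0.46  1.98 -0.55  0.34 -0.66]
   0.016 [ 0.31  0.53  1.95 -0.59  0.31 -0.62]
   -0.003 [ 0.3   0.56  1.94 -0.62  0.29 -0.6 ]
  L 0 0 None
  L 0 0.3 [-0.38  0.47  1.95  0.44  0.69 -1.93]
  L 0.489 0.3 [-0.36  0.47  1.95  0
[... 436 characters left out ...]
9  1.9   0.03  0.7  -2.01]
  L 0.977 0.3 [-0.32  0.48  1.92 -0.36  0.57 -2.08]
  L 0.977 0 None
20 1.0 [-0.63  0.83  1.55 -0.14  1.09 -1.86]
   0.1 [ 0.31  0.38  1.92 -0.18  0.61 -1.02]
   0.05 [ 0.29  0.48  1.88 -0.19  0.55 -1.03]
   0.016 [ 0.28  0.54  1.85 -0.2   0.51 -1.03]
   -0.003 [ 0.27  0.58  1.83 -0.2   0.49 -1.04]
  L 0 0 [-0.35  0.52  2.02  0.63  0.47 -2.1 ]
  L 0 0.3 [-0.37  0.53  1.84  0.34  0.91 -1.85]
  L 0.489 0.3 [-0.32  0.52  1.85 -0.02  0.81 -1.95]
  L 0.977 0.3 [-0.28  0.51  1.88 -0.43  0.68 -2.  ]
  L 0.977 0 [-0.41  0.53  1.99 -0.03  0.28 -2.46]
[ 0.54752242 -0.10519447  0.07714842] [[331.34057547 304.90907846]
 [378.0379624  195.38161948]
 [597.43727143 259.97101182]]
```

```bash
python3 - <<'E'
from h import *
manip.command_gripper(.045,80)
M=toolR(hd,np.array([0,0,1.]),np.radians(12));p=tcp(hmid,M)
manip.move_to(p+[0,0,.13],rv(M)); manip.hold(.1)
wcam("g1"); print(manip.get_time(),manip.get_position()-p,manip.get_width())
E
```

```text
6.7917 [0.00068888 0.00069127 0.13043763] 0.044940358205896404
```

View pics/g1.png

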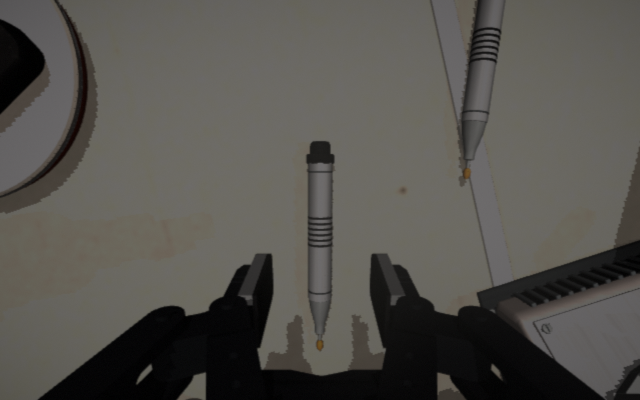

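```bash
python3 - <<'E'
from h import *
c=load("g1");w1=load("w1")
for n,u,v in [("tip",319.5,346),("rings",319.8,232),("collar",320,158),("cap",319.5,142)]: print(n,onz(c,u,v,.01))
print(proj(c,[hmid,hmid+.104*hd,hmid-.06*hd]))
print(tri([(c,319.5,345),(w1,150.9,196.7)]),tri([(c,319.8,232),(w1,159.4,123.3)]))
M=toolR(hd,np.array([0,0,1.]),np.radians(12));p=tcp(hmid,M)
manip.servo_line(p,rv(M),rate=.12)
print(manip.get_contact_force(),manip.get_position()-p)
w=manip.command_gripper(.0,80)
print(manip.get_width(),manip.get_contact_force(),manip.get_position()-p,manip.get_time())
wcam("g2")
manip.servo_line(p+[0,0,.05],rv(M),rate=.12)
print(manip.get_width(),manip.get_contact_force())
wcam("g3"); print(manip.get_time())
E
```

```text
tip [ 0.56783674 -0.4010062   0.01      ]
rings [ 0.47107843 -0.37570589  0.01      ]
collar [ 0.41137277 -0.3600896   0.01      ]
cap [ 0.39865572 -0.35722457  0.01      ]
[[319.98577365 228.45339937]
 [319.81820198 347.07752558]
 [320.08754391 156.41015018]]
(array([ 0.56743026, -0.40095743,  0.00949365]), [np.float64(0.0002143368306867586), np.float64(0.00021433683068693192)]) (array([ 0.47092936, -0.37566867,  0.01003049]), [np.float64(0.00014638151697884448), np.float64(0.00014638151697875777)])
[-0.00631808  0.3107083   0.45923937] [ 0.00051785 -0.00040951  0.00078152]
0.016714545874271017 [-0.06742695  0.76763235  5.78657128] [ 0.00051079 -0.00035153  0.00112696] 8.3833
0.01672647672477121 [-0.70090527  0.35574806 -1.97108028]
9.05
```

View pics/g3.png

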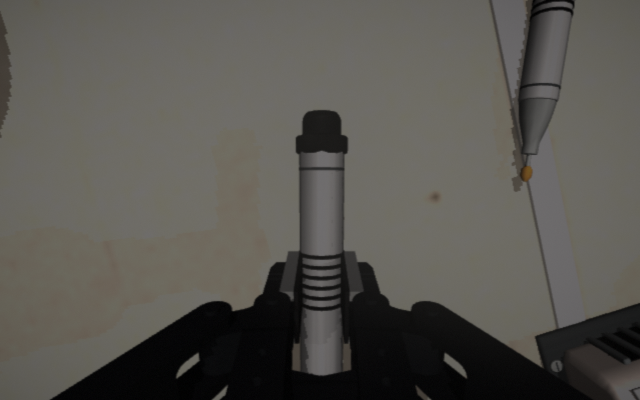

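```bash
python3 - <<'E'
from h import *
for n,dz in(("g2",0),("g3",.05)):
    c=load(n); m=hmid+[0,0,dz]
    d=[0,0,.005]
    print(n,np.round(proj(c,[m-.056*hd,m-.064*hd,m-.075*hd, m-.056*hd+d]),1))
    yl=np.array([-hd[1],hd[0],0]); q=m-.05*hd; print(np.round(proj(c,[q-.01*yl,q+.01*yl]),1))
    im=cv2.imread(f"pics/{n}.png")[90:330,240:400]; cv2.imwrite(f"pics/{n}c.png",np.clip(cv2.resize(im,None,fx=2.4,fy=2.4,interpolation=2)*1.4,0,255).astype(np.uint8))
import cv2
a=cv2.imread("pics/g2c.png");b=cv2.imread("pics/g3c.png");cv2.imwrite("pics/g23.png",np.hstack([a,b]))
E
```

```text
g2 [[321.6 149.5]
 [321.6 131.2]
 [321.6 105.8]
 [321.6 148.6]]
[[299.2 163.1]
 [344.  163.1]]
g3 [[321.1 150.8]
 [321.1 132.4]
 [321.1 106.9]
 [321.1 149.9]]
[[298.5 164.4]
 [343.6 164.4]]
```

View pics/g23.png

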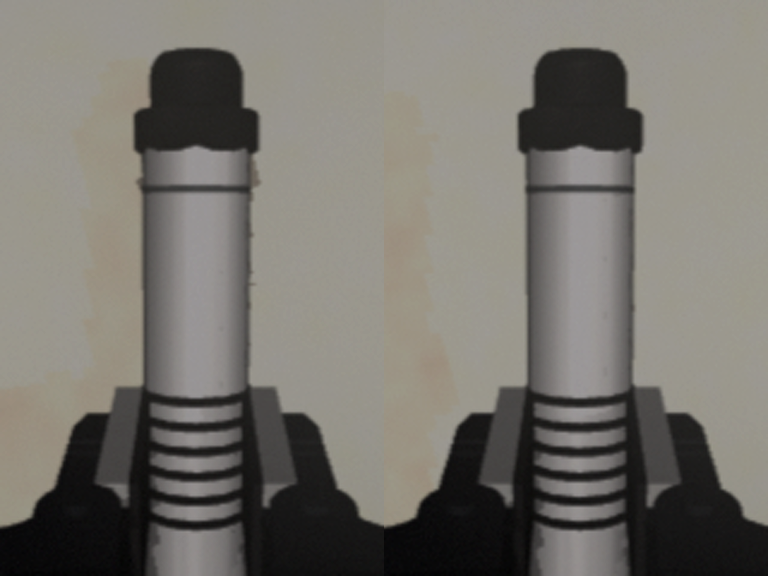

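```bash
python3 - <<'E'
from h import *
M0=toolR(hd,np.array([0,0,1.]),np.radians(12));p=tcp(hmid,M0)
M=toolR(F[:,0],F[:,2],np.radians(12))
manip.servo_line(p+[0,0,.25],rv(M0),rate=.3)
print(manip.get_time(),np.round(manip.solve_ik(tcp(seat+.12*F[:,2],M),rv(M)),2))
manip.move_to(tcp(seat+.12*F[:,2],M),rv(M)); manip.hold(.1)
print(manip.get_time(),manip.get_position()-tcp(seat+.12*F[:,2],M),manip.get_contact_force())
wcam("p1");fcam("side","ps1");fcam("top","pt1")
E
```

```text
9.8667 [ 0.35  0.32  2.01 -0.38  0.48 -0.81]
11.95 [ 4.80307020e-04 -7.22642335e-04  9.85553667e-05] [ 0.0671661  -0.76332415 -2.1905091 ]
```

View pics/p1.png

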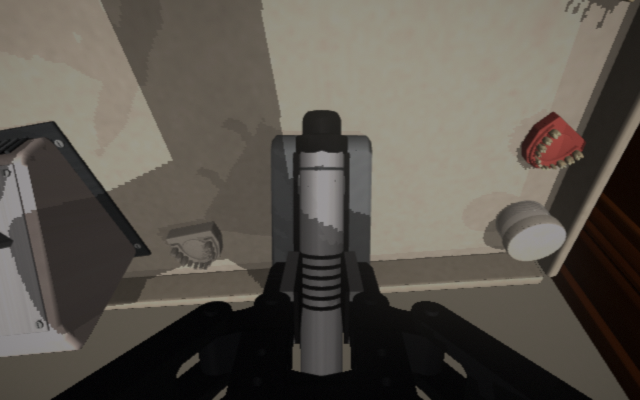

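View pics/ps1.png

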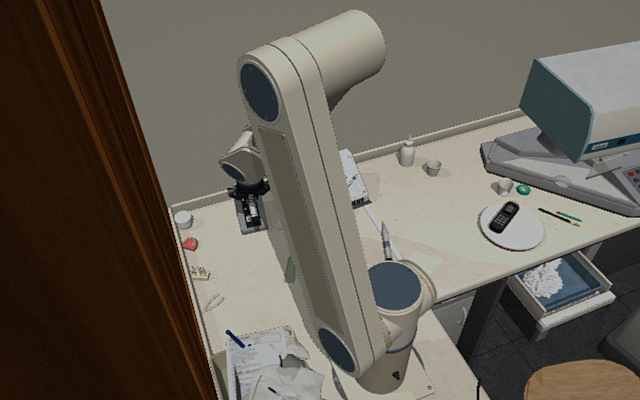

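```bash
python3 - <<'E'
from h import *
M=toolR(F[:,0],F[:,2],np.radians(12))
f0=manip.get_contact_force()
manip.servo_line(tcp(seat+.024*F[:,2],M),rv(M),rate=.12)
print(F.T@(manip.get_contact_force()-f0),manip.get_time())
for o in (.016,.012,.008,.004,.001,-.002):
    manip.servo_line(tcp(seat+o*F[:,2],M),rv(M),rate=.04)
    f=F.T@(manip.get_contact_force()-f0); a=F.T@(manip.get_position()+G*M[:,0]-seat)
    print(o,np.round(f,1),np.round(a*1e3,1),manip.get_width())
    if np.linalg.norm(f)>30: break
wcam("k1");fcam("side","ks1");print(manip.get_time(),f0)
E
```

```text
[-0.81340578  0.01185945 -0.30102075] 13.05
0.016 [ 0.5 -1.5  0.5] [-0.1 -0.3 16. ] 0.01680834439865056
0.012 [ 1.  -1.2 -0.5] [ 0.   0.  11.9] 0.016656772973980643
0.008 [-0.5 -1.4 -3.7] [0.1 0.  7.6] 0.016755667132533233
0.004 [-0.4 -1.1 -6.7] [ 0.  -0.   3.5] 0.016432755149270187
0.001 [-0.3 -1.4 -2.1] [-0.4 -0.2  0.8] 0.016593889164560678
-0.002 [-0.3 -3.  26.9] [-0.3 -0.1 -0.1] 0.01684564128629242
14.75 [-0.13974982 -0.06242125 -0.6625399 ]
```

View pics/k1.png

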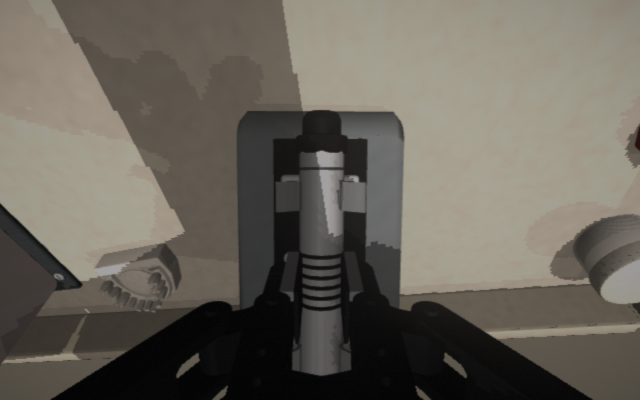

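```bash
python3 - <<'E'
from h import *
M=toolR(F[:,0],F[:,2],np.radians(12))
manip.servo_line(tcp(seat,M),rv(M),rate=.04)
manip.command_gripper(.05)
print(manip.get_contact_force())
manip.servo_line(tcp(seat+.13*F[:,2],M),rv(M),rate=.2); manip.hold(.1)
wcam("k2");fcam("side","ks2");print(manip.get_time(),manip.get_width())
im=cv2.imread("pics/ks2.png")[170:250,210:290];cv2.imwrite("pics/ks2c.png",cv2.resize(im,None,fx=6,fy=6,interpolation=2))
E
```

```text
[-0.30298793 -0.00498046  0.70147727]
16.4167 0.0499917042273035
```

View pics/k2.png

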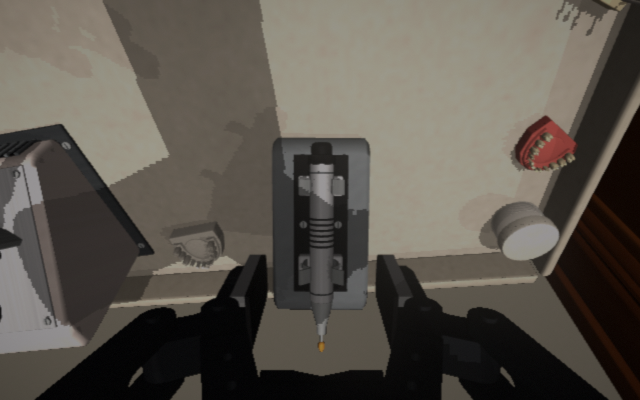

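View pics/ks2c.png

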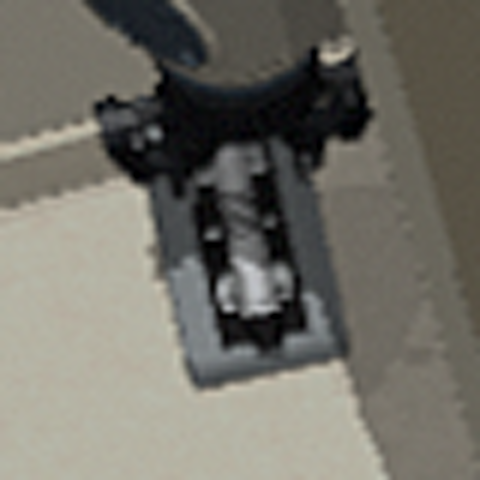

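```bash
python3 - <<'E'
from h import *
c=load("k2")
for o in (0,.008): print(np.round(proj(c,[seat+F@[x,0,o] for x in (.104,.058,-.056,-.064,-.075)]),1))
q=[seat+F@[x,y,0] for x in(-.05,.05) for y in (-.01,.01)];print(np.round(proj(c,q),1))
im=cv2.imread("pics/k2.png")[135:355,270:375];cv2.imwrite("pics/k2c.png",np.clip(cv2.resize(im,None,fx=2.7,fy=2.7,interpolation=2)*1.4,0,255).astype(np.uint8))
E
```

```text
[[321.3 349. ]
 [321.3 297.2]
 [321.3 162.4]
 [321.3 152.5]
 [321.3 138.9]]
[[321.3 353.9]
 [321.3 300.7]
 [321.3 162. ]
 [321.3 151.8]
 [321.3 137.8]]
[[309.2 169.7]
 [333.5 169.7]
 [309.5 288.1]
 [333.1 288.1]]
```

View pics/k2c.png

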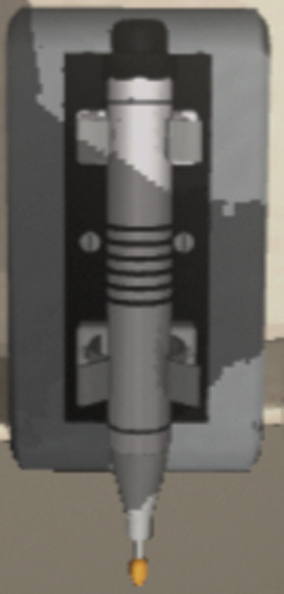

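Handpiece parked: the tip is at (321.5,352) and the barrel is centred between both clips. For the lever, I'll hover above the grip and check the handpiece from this second angle.

```bash
python3 - <<'E'
from h import *
for tl in (25,30):
  for L in [(0,0),(.01,.1),(0,.3),(.489,.3),(.977,.3),(.977,.15),(.977,0)]:
    g,x,z=lever(*L);M=toolR(x,z,np.radians(tl)); q=manip.solve_ik(tcp(g,M),rv(M)); print(tl,L,None if q is None else np.round(q,2))
g,x,z=lever(0.01,0);M=toolR(x,z,np.radians(25))
P=tcp(g,M)+.11*S[:,2]
manip.move_to(P+[0,0,.05],rv(M)); manip.hold(.1)
wcam("l1");fcam("side","ls1");fcam("top","lt1");print(manip.get_time(),manip.get_joint_positions())
print(proj(load("l1"),[g,piv,lever(0.01,0)[0]-.029*x,lever(0.01,0)[0]+.029*x]))
E
```

```text
25 (0, 0) [-0.35  0.54  1.96  0.51  0.58 -1.99]
25 (0.01, 0.1) [-0.36  0.54  1.91  0.41  0.73 -1.91]
25 (0, 0.3) [-0.37  0.56  1.78  0.31  1.02 -1.82]
25 (0.489, 0.3) [-0.31  0.55  1.79 -0.06  0.92 -1.91]
25 (0.977, 0.3) [-0.25  0.53  1.84 -0.47  0.78 -1.94]
25 (0.977, 0.15) [-0.31  0.53  1.9  -0.4   0.57 -2.03]
25 (0.977, 0) [-0.37  0.54  1.96 -0.25  0.37 -2.22]
30 (0, 0) [-0.36  0.56  1.91  0.43  0.7  -1.92]
30 (0.01, 0.1) [-0.36  0.57  1.85  0.36  0.84 -1.87]
30 (0, 0.3) [-0.37  0.6   1.72  0.28  1.12 -1.8 ]
30 (0.489, 0.3) [-0.29  0.58  1.74 -0.09  1.02 -1.88]
30 (0.977, 0.3) [-0.23  0.57  1.79 -0.5   0.88 -1.9 ]
30 (0.977, 0.15) [-0.28  0.55  1.86 -0.46  0.68 -1.96]
30 (0.977, 0) [-0.33  0.56  1.92 -0.36  0.47 -2.08]
17.775 [-0.40988959  0.22630603  2.01177356  0.37346051  0.83800395 -1.87909977]
[[305.25099928 235.72270784]
 [304.8604655  384.07414569]
 [305.49821297 204.09119397]
 [304.99722494 268.19367166]]
```

View pics/l1.png

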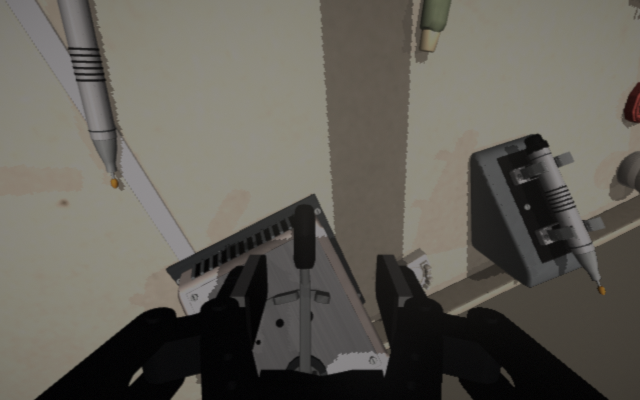

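View pics/lt1.png

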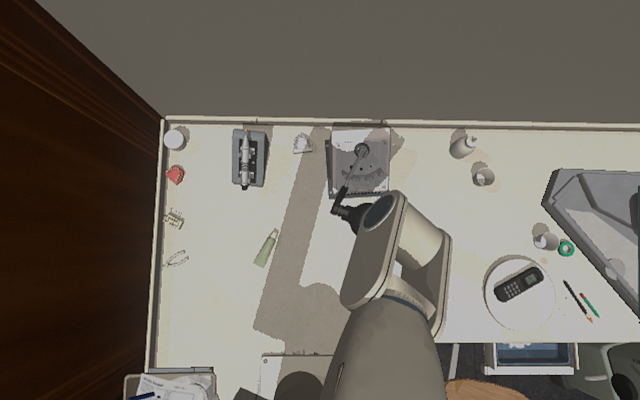

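```bash
python3 - <<'E'
from h import *
k,l=load("k2"),load("l1")
x,e=tri([(k,321.4,350),(l,602,291)]);print("tip",np.round((F.T@(x-seat))*1e3,1),e)
x,e=tri([(k,321.4,135+22/2.7),(l,534,135)]);print("cap",np.round((F.T@(x-seat))*1e3,1),e)
print(np.round(proj(l,[seat+F@[.106,0,o] for o in (0,.008)]),1),np.round(proj(l,[seat+F@[-.073,0,o] for o in (0,.008)]),1))
im=l["image"][125:300,465:625,::-1];cv2.imwrite("pics/l1c.png",np.clip(cv2.resize(im,None,fx=3.4,fy=3.4,interpolation=2)*1.4,0,255).astype(np.uint8))
E
```

```text
tip [103.3  -0.    0.8] [np.float64(0.0010341897989995107), np.float64(0.001034189798999569)]
cap [-71.3   0.    4.3] [np.float64(0.00013713460425663796), np.float64(0.00013713460425660517)]
[[603.4 294.4]
 [610.7 295. ]] [[530.6 135.3]
 [535.8 132.4]]
```

View pics/l1c.png

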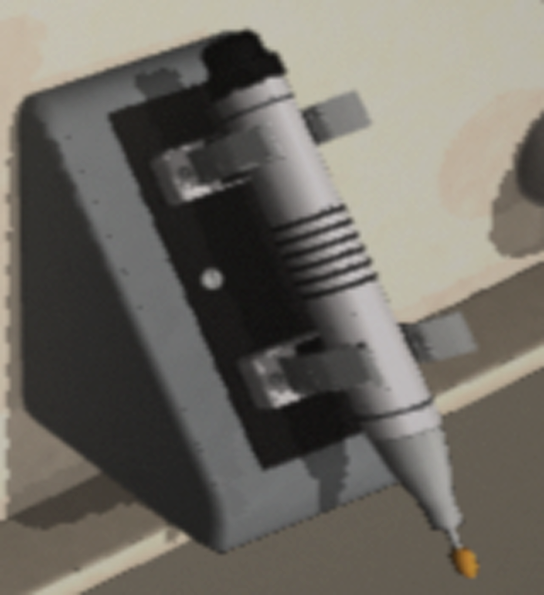

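```bash
python3 - <<'E'
from h import *
l=load("l1")
for x in(-.05,.05):
  for o in(0,.008):
    print(x,o,[np.round((proj(l,[seat+F@[x+.002,y,o+z]])[0]-[465,125])*3.4,0).tolist() for y,z in((0,0),(-.01,0),(.01,0),(0,.01))])
# silhouette: perpendicular extent
E
```

```text
-0.05 0 [[256.0, 106.0], [229.0, 115.0], [282.0, 97.0], [279.0, 96.0]]
-0.05 0.008 [[274.0, 98.0], [247.0, 107.0], [301.0, 89.0], [299.0, 87.0]]
0.05 0 [[392.0, 405.0], [365.0, 415.0], [419.0, 394.0], [421.0, 402.0]]
0.05 0.008 [[415.0, 403.0], [387.0, 414.0], [442.0, 392.0], [444.0, 401.0]]
```

```bash
cat >> h.py <<'E'
TL=np.radians(27); GL=.012
def lp(sw,lift,out=0):
    g,x,z=lever(sw,lift);M=toolR(x,z,TL);return g-GL*M[:,0]+out*z,rv(M)
def go(sw,lift,rate=.12):
    p,o=lp(sw,lift);manip.servo_line(p,o,rate=rate)
    f=S.T@manip.get_contact_force();print(sw,lift,np.round(f,1),np.round((manip.get_position()-p)*1e3,1),round(manip.get_width(),4))
    return f
E
python3 - <<'E'
from h import *
p,o=lp(.01,0,.05);manip.servo_line(p,o,rate=.25)
p,o=lp(.01,0);manip.servo_line(p,o,rate=.1)
print(S.T@manip.get_contact_force())
manip.command_gripper(0,40)
print(S.T@manip.get_contact_force(),manip.get_width(),manip.get_time())
wcam("m1")
for l in (.06,.13,.2,.27,.33):
    if np.linalg.norm(go(.01,l))>30: break
wcam("m2");print(manip.get_time())
E
```

```text
[0.34307469 0.19439178 0.16016306]
[ 1.6330161  -0.82829468  6.11270453] 0.01812171644900293 19.3917
0.01 0.06 [-0.1  0.2 -1.5] [ 0.5 -0.2 -0.1] 0.0183
0.01 0.13 [ 1.7 -1.4 -2.9] [ 0.7 -0.2 -0.4] 0.0185
0.01 0.2 [ 2.7 -2.1 -3.9] [ 0.9 -0.1 -0.6] 0.0181
0.01 0.27 [ 3.4 -2.5 -4. ] [ 1.  -0.1 -0.7] 0.0181
0.01 0.33 [ 3.6 -3.1 -4.9] [ 1.  -0.1 -0.7] 0.0184
20.7417
```

View pics/m2.png

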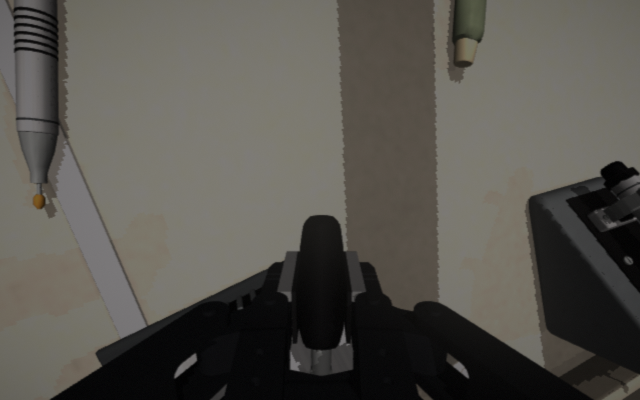

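The lever is held at (322,285) and lifted, with small forces. Now I'll swing it across in short chords at lift 0.33, lower it and let go.

```bash
python3 - <<'E'
from h import *
ok=True
for s in np.linspace(.01,.977,9)[1:]:
    if np.linalg.norm(go(s,.33,.12))>35: ok=False;break
print(manip.get_time(),ok)
if ok:
  for l in (.26,.2,.15,.1,.05,.01):
    if np.linalg.norm(go(.977,l,.08))>25: break
wcam("n1");print(manip.get_time())
E
```

```text
0.130875 0.33 [ 5.1 -4.  -4.1] [ 1.   0.1 -0.6] 0.0181
0.25175 0.33 [ 4.4 -3.2 -4.5] [ 0.9  0.3 -0.6] 0.0183
0.372625 0.33 [ 3.9 -3.  -4.2] [ 0.8  0.5 -0.6] 0.0182
0.4935 0.33 [ 3.2 -3.  -4.9] [ 0.7  0.7 -0.6] 0.0181
0.614375 0.33 [ 3.5 -1.7 -4. ] [ 0.6  0.9 -0.6] 0.0182
0.73525 0.33 [ 3.6 -1.3 -3.9] [ 0.4  1.  -0.7] 0.018
0.856125 0.33 [ 3.4 -2.  -3.1] [ 0.2  1.1 -0.7] 0.0181
0.977 0.33 [ 3.3 -1.6 -2.9] [-0.1  1.3 -0.8] 0.0183
22.9417 True
0.977 0.26 [ 4.  -0.2 -3.6] [-0.2  1.1 -0.7] 0.0181
0.977 0.2 [ 3.1  0.6 -2.3] [-0.2  1.  -0.6] 0.0186
0.977 0.15 [ 4.2  0.8 -3. ] [-0.3  0.9 -0.5] 0.0185
0.977 0.1 [ 3.5  0.8 -2.4] [-0.3  0.7 -0.4] 0.0183
0.977 0.05 [ 3.5  1.8 -1.5] [-0.4  0.5 -0.3] 0.0185
0.977 0.01 [ 2.1  1.2 -1.9] [-0.4  0.2 -0. ] 0.0181
24.5083
```

View pics/n1.png

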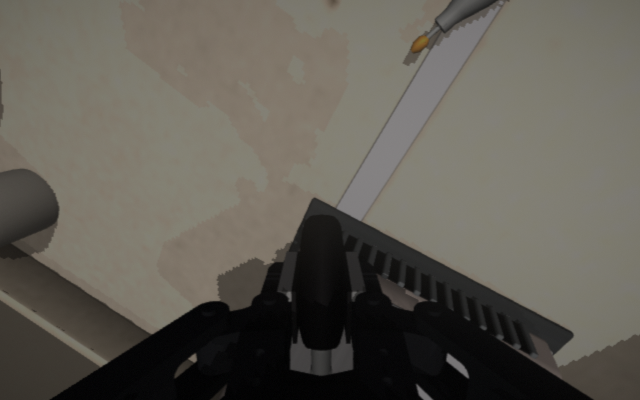

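Lowered into the shut notch with no resistance. Next I'll release, back off and check.

```bash
python3 - <<'E'
from h import *
p,o=lp(.977,0);manip.servo_line(p,o,rate=.05)
manip.command_gripper(.06); manip.hold(.2); print(manip.get_contact_force())
p,o=lp(.977,0,.12);manip.servo_line(p,o,rate=.2)
R0=rv(np.c_[[0,0,-1.],[0,1.,0],[1.,0,0]])
manip.move_to([.46,-.1,.36],R0);manip.hold(.2)
c=wcam("q1");t=fcam("top","qt");s=fcam("side","qs");print(manip.get_time())
for sw,l in((.977,0),(.977,.18),(.92,0)): g,x,z=lever(sw,l);print(sw,l,np.round(proj(c,[g,g-.029*x,g+.029*x]),1).tolist())
print(np.round(proj(c,[seat+F@[x,0,0] for x in(.106,-.071)]),1))
im=c["image"][:,:,::-1];a=im[100:300,180:400];cv2.imwrite("pics/q1c.png",np.clip(cv2.resize(a,None,fx=3,fy=3,interpolation=2)*1.4,0,255).astype(np.uint8))
E
```

```text
[ 0.42684673 -0.50473394  0.31816445]
27.4167
0.977 0 [[221.1, 242.0], [211.4, 223.5], [231.1, 261.2]]
0.977 0.18 [[216.6, 241.4], [205.2, 221.1], [228.3, 262.0]]
0.92 0 [[226.4, 239.1], [217.8, 220.1], [235.3, 258.9]]
[[524.5 381.9]
 [511.  239.9]]
```

View pics/q1.png

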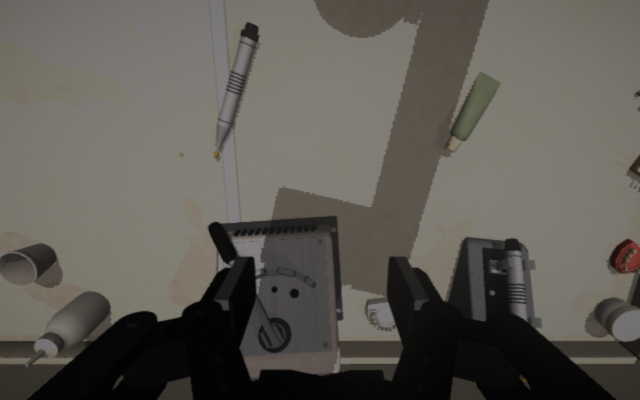

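View pics/q1c.png

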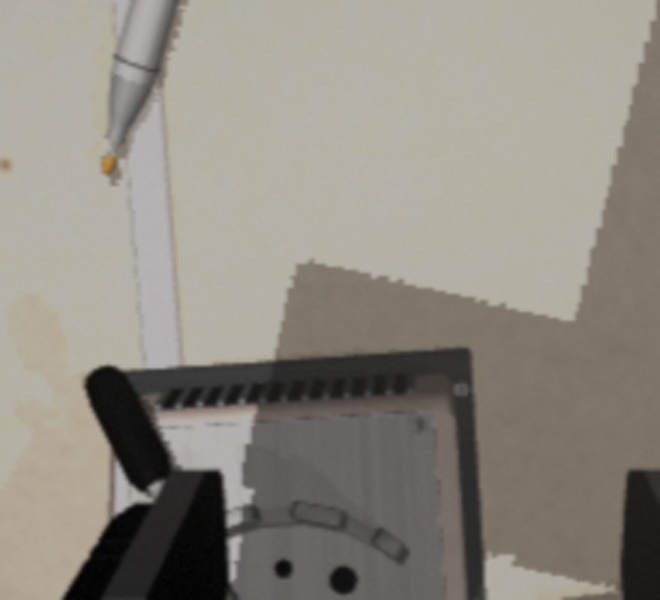

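View pics/qt.png

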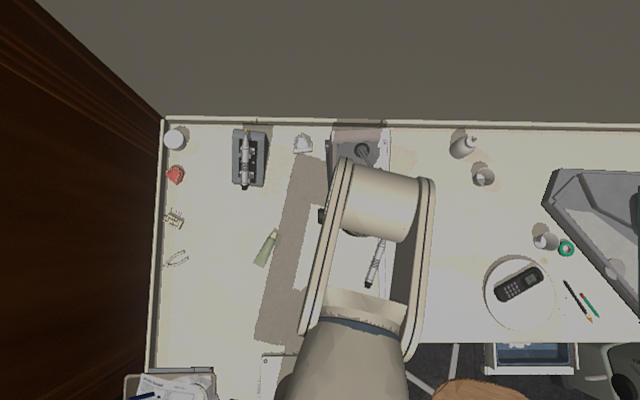

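```bash
python3 - <<'E'
from h import *
R0=rv(np.c_[[0,0,-1.],[0,1.,0],[1.,0,0]])
manip.move_to([.47,-.20,.34],R0);manip.hold(.2)
c=wcam("q2");print(manip.get_time())
for sw,l in((.977,0),(.977,.18),(.92,0)): g,x,z=lever(sw,l);print(sw,l,np.round(((proj(c,[g,g-.029*x,g+.029*x,piv])-[240,180])*4),0).tolist())
a=c["image"][180:330,240:400,::-1];cv2.imwrite("pics/q2c.png",np.clip(cv2.resize(a,None,fx=4,fy=4,interpolation=2)*1.4,0,255).astype(np.uint8))
E
```

```text
28.1583
0.977 0 [[227.0, 236.0], [181.0, 159.0], [275.0, 317.0], [460.0, 628.0]]
0.977 0.18 [[227.0, 233.0], [176.0, 148.0], [278.0, 320.0], [460.0, 628.0]]
0.92 0 [[249.0, 224.0], [207.0, 145.0], [292.0, 307.0], [460.0, 628.0]]
```

View pics/q2c.png

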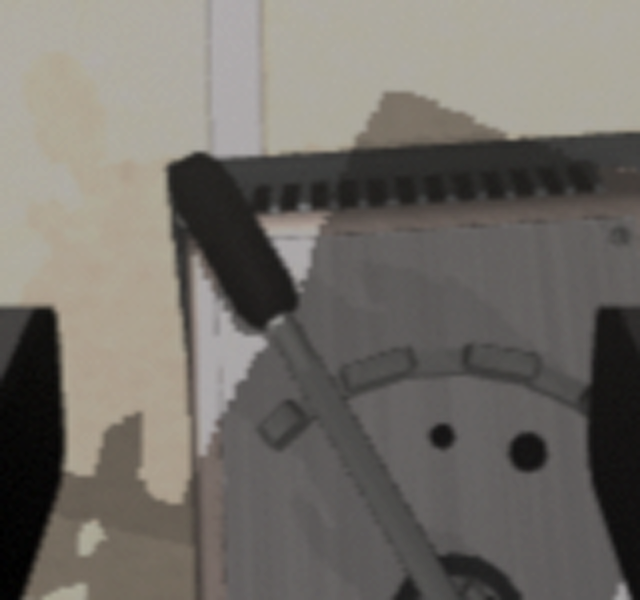

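```bash
python3 - <<'E'
from h import *
x,e=tri([(load("q1"),222.7,242.7),(load("q2"),298.75,240.5)])
g,_,_=lever(.977,0);print(np.round(S.T@(x-g)*1e3,1),e)
x2=S.T@(x-piv);print(.489+np.arctan2(-x2[1],-x2[0]),x2)
E
```

```text
[1.7 2.5 1. ] [np.float64(0.0004055300415861765), np.float64(0.000405530041586318)]
0.9663995412262052 [-0.11488695 -0.05943217  0.01603124]
```

```bash
python3 -c "
from h import *
manip.sign_off();print(manip.get_time())"
```

```text
the job is handed in; nothing more can be done
the job is handed in; nothing more can be done
```

I parked the handpiece in its rest, tip up the slope, then moved the suction lever to the shut notch, and handed the job in at about 28 s. No verdict was reported.

- **Handpiece:** I used the one farthest from the base, top view (431,222). It snapped in and stopped firmly on the saddles at about 27 N. Wrist views from two places put its bur tip within about 1 mm of where it should be, across and in height, and 1–2 mm along the slope. The barrel is seated in both clips.
- **One reading that disagreed:** triangulating the handpiece's cap gave about 4 mm too high. I put this down to picking the rounded cap edge, because the barrel itself lined up with the fully seated position at both ends.
- **Lever:** it lifted, crossed and lowered with only small forces, under about 8 N. After release, two views put damper_swing at about 0.966, with the grip within about 1 mm of its fully down height. The bar lies in the gap beside the end tooth.
- **Cast and bur block:** I never touched them, and they look unmoved in the last top view. I did not measure their positions. At hand-in the gripper was clear of everything.

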